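Refit the stop pin of the bowl lidding jig

TASK

The lidding jig has been washed: lift the stop pin with the plain square head out of the drying rack and put it back into the hole of the jig's metal block. The hole has a sharp edge and the block is never clamped exactly at its mark, so feel for the hole with the foot of the pin, then press the pin straight in until its flange sits flat on the block, let go, and leave the other pins, the bowl in the jig and the stack of lids as they are. Never push on the jig with more than 35 N.

Things in the scene. Friction and masses are not known exactly. Their poses are not given: they have to be found in the camera images.
- pin: The stop pin, plain stainless steel, loose, about 0.18 kg, upright in the rack. Origin at the centre of its foot, z up its axis. From the foot up: round flat-ended shank 16 mm in diameter, 32 mm long, no chamfer; round flange 34 mm in diameter from 32 to 36 mm; plain square head 22 x 22 mm, faces across its x and y, from 36 to 76 mm, to grip from above.
- pin_grip (a point): Point on the stop pin's axis in its head, 58 mm above its foot: a good height to grip.
- rack: Grey plastic drying rack, fixed to the table, 230 (its x) x 64 (its y) x 50 mm high, with three loose 27 mm holes in a row along its x at -75, 0 and +75 mm. Each holds a pin that hangs by its flange, shank down; which pin is in which hole varies. Origin at the centre of its underside.
- ball_pin: Another pin in the rack, with a 30 mm ball for a head and a 22 mm shank; its top is 74 mm above its foot. Not to be moved. Origin at its foot.
- bar_pin: Another pin in the rack, with a short cross bar (34 x 12 x 12 mm) for a head and a 12 mm shank; its top is 58 mm above its foot. Not to be moved. Origin at its foot.
- base: The lidding jig, fixed: white board 180 (its x) x 360 (its y) x 12 mm, origin at the centre of its underside. Towards -y it carries a 70 x 70 mm aluminium block, top face 62 mm above the table, with one vertical sharp-edged blind hole, 17 mm in diameter, in the middle of its top. Towards +y are a nest with a paper bowl and a lid press.
- mark (a point): Where the middle of the hole's mouth would be if the block were exactly at its mark: board x 0, y -110 mm, at the height of the block's top face. The block is clamped up to 4 mm off it along the board's x and up to 4 mm along its y. The pin's foot is at this height when it touches the block's top, and 32 mm lower when the pin is home.
- plug_mark (a point): Point 20 mm straight below mark: the depth at which a stiff rubber plug lies in the hole. The hole is free above it. The plug yields under about 8 N straight down (a little more when moved faster) and stays where it is pushed, about 12 mm lower when the pin is home with its flange on the block. A pin let go earlier stays standing proud.
- press (a point): Middle of the lid press's pad, a disc 90 mm across, 180 mm above the table over the nest (board x 10, y 90 mm). Its arm leads to a column 215 mm high at the board's +y end. Fixed: keep clear of it.
- bowl_a: Brown paper bowl standing in the jig's nest, 128 mm across the rim, 60 mm high, loose. Not to be moved. Origin under its centre.
- lids: Stack of white lids, 128 mm in diameter, 30 mm high, on the table. Not to be moved. Origin under its centre.
There are look-alikes about, which are no part of the job. What is shaped like the pin but pink is not meant.

How it is judged:
On the way, in this order (a step that is already met when the one before it is completed fails the run):
1. the stop pin is held clear above the rack (z of pin in the frame of rack above 0.055 m and contact force between the fingers and pin above 1 N), for 0.1 s.
2. the pin's foot has found the hole: it is more than 6 mm below the block's top face (z of pin in the frame of mark below -0.006 m and horizontal distance between pin and mark below 0.009 m), for 0.1 s.
At the end, for the whole second after the job is handed in: The stop pin stands upright (within 0.06 rad) in the hole of the block, pressed home with its flange on the block (within 1.8 mm), released and at rest (z of pin in the frame of mark below -0.0302 m and horizontal distance between pin and mark below 0.009 m and angle between pin's own z axis and vertical below 0.06 rad and linear speed of pin below 0.01 m/s and contact force between the fingers and pin below 0.1 N); the robot touches nothing.
It fails at once if the pin pushes on the jig with more than 35 N (contact force between pin and base above 35 N).
It fails at once if the robot pushes on the jig with more than 35 N (contact force between any of the fingers, the arm and base above 35 N).
It fails at once if another pin is moved by more than 15 mm (distance of any of ball_pin, bar_pin from where it was at the start of the episode above 0.015 m).
It fails at once if the bowl in the jig or the stack of lids is moved by more than 20 mm (distance of any of bowl_a, lids from where it was at the start of the episode above 0.02 m).
It also fails if it takes over 72 s, if anything falls off the work surface, if the arm or the gripper's body presses on something with over 40 N, if the wrist force passes 120 N, or if a joint passes its speed limit or range.

ROBOT

A 6-joint arm with a two-finger parallel gripper is mounted at the origin on the work surface. World frame = base frame: x ahead of the robot, y to its left, z up, the work surface at z = 0. Lengths are in m, angles in rad, forces in N, time in s.
With the tool pointing down it reaches from about 0.35 to 0.975 m from the base axis. Payload 4.9 kg.
Tool frame: the origin (TCP) lies midway between the tips of the shut fingers; the grasp point (between the pads) lies 19 mm behind it; z points along the fingers, y is the line along which they close (so a half turn about z gives the same grasp; the last joint's range is limited). The gripper opens to 85 mm and grips with 20 to 120 N. Pads are 22 mm wide; open, the fingers measure 114 mm over their backs; the gripper's body (76 mm by 85 mm) begins 54 mm behind the grasp point. The pads swing forward as they close: fully open they stand 13 mm farther back than shut.
Start: joints at [1.162, 0.053, 1.613, -0, 1.476, -0.119], TCP at [0.179, 0.599, 0.231] pointing down, gripper open.
Joint ranges: [-3.01, 3.01], [-1.01, 2.22], [0.06, 2.58], [-1.02, 4.17], [0.09, 2.62], [-3.14, 3.14]. Speed limits (rad/s): [2.57, 2.57, 3.14, 3.14, 3.14, 3.14].

INTERFACE

Orientations are given as a unit quaternion [w, x, y, z].
In Python, from plant import state, grab_frame, camera_info, job_done, spot_in, masks_of, pinpoint gives the robot as it stands.
- The arm moves only by the shell command python3 -m handwheel 'ROWS' [OPENING]. ROWS is JSON, a list that holds one entry, the list of rows, each a list of 6 numbers: the shift along the world's x, y, z in m, then the turn, a rotation vector about the world's x, y, z in degrees. In form: [[[tx, ty, tz, ax, ay, az], ...]]. A call has 1 to 20 rows; each row shifts and turns the commanded pose from where the row before left it; what a row does not reach is not made up. A row lasts 1/12 s, in which the tool goes at most 41.7 mm and 7.16 degrees, less where a joint would pass 70% of its speed; a pose out of reach is approached as far as the arm can. A call is refused whole if a number of a shift passes 0.0417 or a number of a turn 7.16, either way. A call with a gripper value outside its range is refused whole. OPENING is the opening, from 0 (shut) to 1 (fully open), set as the call begins (- or left out, the last holds). The fingers move at their own pace and stop on an object; the grip force is fixed at half the most. Time passes only in rows, so rows that do not move let the fingers close. It gives the time, the measured TCP pose, the force, the opening and the grip force at its end, in the units of the state.
- state(): the state, without advancing time (a new reading comes with each control period).
- grab_frame(name): name is "scene" or "side" or "wrist"; returns (picture, depth): 384x512x3 uint8, blue, green, red; 384x512 float32, m along the optical axis (not along the pixel's ray), 0 where there is no reading.
- camera_info(name): a dict with "fx", "fy", "cx", "cy" (pixels), "T" (4x4, takes a point from camera to world coordinates). Camera axes: x right, y up, looking along -z (the intrinsics and any distortion apply to the point x, -y, -z); pixel columns grow to the right and rows downward; lengths in m; the calibration is good to about 2 mm. A picture is of the moment at which its call begins: read the wrist's pose just before it. camera_info takes no time and is no camera call; for the wrist camera it gives the pose at the moment of the call.
- job_done(): hands the job in; it is judged then, once.
Trained networks look in the newest picture that a camera, given by its name, has taken for a name from the list of things; names that differ only in an ending like _2 or _b are one class to them, and where a whole thing is asked for, a point or a joint stands for the part that bears it (a point fixed in the world has none). Each returns a list of dicts, best first, with "conf" (0 to 1); they miss things now and then, are a little off and sometimes report something else, mostly with a low value. They report only what shows in the picture. A call takes as long as a camera call. They do not tell look-alikes from the thing itself.
- spot_in(camera, thing): "box" ([left, top, width, height] in pixels, round what is visible of it).
- masks_of(camera, thing): "region" (384x512 bool, what is visible of it) and "box" ([left, top, width, height] in pixels, round what is visible of it).
- pinpoint(camera, thing): "position" ([column, row] in pixels: a listed point, or the origin of a listed thing).
The state is a dict: "time": time; "joint_pos": joint angles; "joint_vel": joint speeds; "joint_efforts": joint torques, N m; "tool_pos": TCP position; "tool_rot": TCP orientation; "contact_force": force on the tool from outside, world axes, zero at the start; "ft_torque": the same for the moment, N m; "gripper_width": opening from 0.0 (shut) to 1.0 (fully open); "grasp_force": force on a finger pad.
Only numpy, scipy, OpenCV 4.12 (cv2) and the standard library are available. Lean on these libraries where they do the work, as an engineer would, in place of code of your own. Each camera call takes 0.05 s, during which the arm holds its last target. There are 200 camera calls.

## Working session

There is one attempt and no reset: what is moved stays moved. The work goes in short steps, Python scripts to look and compute and a shell command to move; the robot and the scene stay as the last step left them, time stands still between calls to the robot, and variables do not carry over. Pictures are saved under pics/ and viewed, at most 10 in all, crops included, and the job is handed in when it is done.

```bash
mkdir -p pics; cat > h.py <<'E'
import numpy as np, cv2
from plant import *
def cw(info,u,v,d):
    p=np.array([(u-info['cx'])/info['fx']*d,-(v-info['cy'])/info['fy']*d,-d,1]); return (info['T']@p)[:3]
def ray_z(info,u,v,z):
    o=info['T'][:3,3]; r=cw(info,u,v,1.)-o; return o+r*(z-o[2])/r[2]
def proj(info,p):
    q=np.linalg.inv(info['T'])@np.append(p,1); return np.array([info['cx']+info['fx']*q[0]/-q[2], info['cy']-info['fy']*q[1]/-q[2]])
E
python3 - <<'E'
from h import *
ims=[]
for c in ("scene","side"):
    im,d=grab_frame(c); np.save(f'{c}.npy',d); cv2.imwrite(f'{c}.png',im); ims.append(im); i=camera_info(c); print(c,i['fx'],[k for k in i],i['T'][:3,3].round(3))
    for t in ("pin","rack","ball_pin","bar_pin","base","mark","pin_grip","bowl_a","lids"):
        r=[(round(x['conf'],2),np.round(x['position'],1).tolist()) for x in pinpoint(c,t)]; print(t,r)
        for _,(u,v) in r[:4]:
            z={"mark":.062,"pin_grip":.076}.get(t,0.018 if 'pin' in t else 0.0); print('    ',ray_z(i,u,v,z).round(4))
cv2.imwrite('pics/a.png',ims[0]); cv2.imwrite('pics/b.png',ims[1])
print(state())
E
```

```text
scene 435.38797276809265 ['fx', 'fy', 'cx', 'cy', 'T'] [1.237 0.082 0.968]
pin [(0.72, [246.6, 236.9]), (0.68, [156.9, 181.0]), (0.55, [108.7, 209.1]), (0.5, [146.9, 201.1]), (0.5, [176.2, 215.5]), (0.33, [139.0, 191.2])]
     [0.5306 0.005  0.018 ]
     [ 0.3298 -0.2823  0.018 ]
     [ 0.4465 -0.3985  0.018 ]
     [ 0.412  -0.2948  0.018 ]
rack [(0.67, [141.1, 225.3])]
     [ 0.4878 -0.2982  0.    ]
ball_pin [(0.46, [137.1, 215.1])]
     [ 0.4657 -0.311   0.018 ]
bar_pin [(0.63, [138.2, 189.9]), (0.53, [137.4, 241.9])]
     [ 0.3686 -0.3309  0.018 ]
     [ 0.5584 -0.288   0.018 ]
base [(0.91, [283.3, 243.2])]
     [0.5347 0.1048 0.    ]
mark [(0.79, [244.1, 238.4])]
     [0.5683 0.0025 0.062 ]
pin_grip [(0.71, [138.7, 191.2]), (0.6, [107.8, 199.3]), (0.59, [151.4, 166.9]), (0.49, [170.8, 201.1])]
     [ 0.4265 -0.3031  0.076 ]
     [ 0.4597 -0.3817  0.076 ]
     [ 0.3282 -0.2884  0.076 ]
     [ 0.46  -0.206  0.076]
bowl_a [(0.96, [320.9, 235.9])]
     [0.5061 0.208  0.    ]
lids [(0.66, [416.6, 271.4])]
     [0.6104 0.4473 0.    ]
side 423.63046918934356 ['fx', 'fy', 'cx', 'cy', 'T'
[... 1020 characters left out ...]
joint_pos': array([ 1.16200004e+00,  5.27027131e-02,  1.61290764e+00, -2.35666414e-06,
        1.47599834e+00, -1.19012104e-01]), 'joint_vel': array([-0.00092922,  0.00040691,  0.00035969,  0.00131868, -0.00024111,
       -0.00047849]), 'joint_efforts': array([-2.52530153e-04, -3.93659627e+01, -3.70494640e+01, -4.52238839e-05,
        1.34651373e-04, -3.12674196e-06]), 'tool_pos': array([0.17858968, 0.59891869, 0.23129732]), 'tool_rot': array([-9.60742121e-07,  1.44385544e-01,  9.89521508e-01, -8.05255180e-06]), 'contact_force': array([ 0.22678589, -0.05888882, -0.13098606]), 'ft_torque': array([-0.03911092, -0.01752619, -0.02023833]), 'grasp_force': 0.0, 'gripper_width': 1.0003150505230045}
```

View pics/a.png

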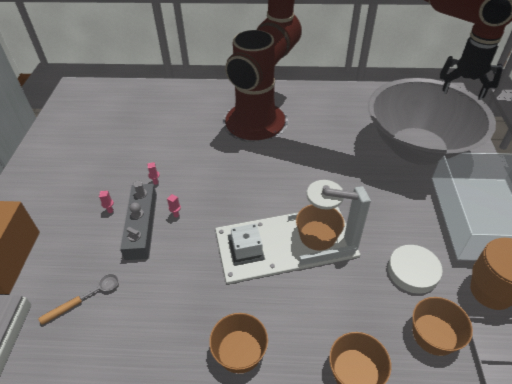

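View pics/b.png

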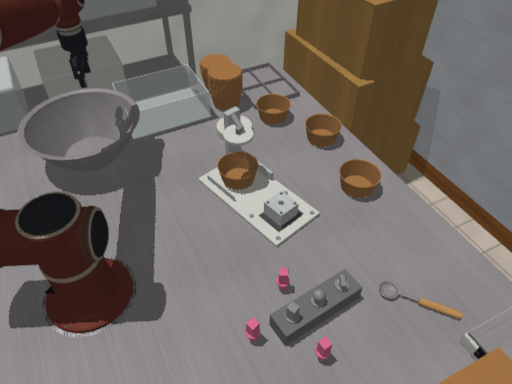

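The pictures show pin-shaped candidates at these scene pixels: three pink ones at (153,172), (106,200) and (174,205), and one grey one in the rack at (139,189), which is (292,312) in the side view. The grey one fits, since it is plain steel with a square head. The ball is at (136,210) and the cross bar at (132,234). I'll confirm this in a crop and measure yaws.

```bash
python3 - <<'E'
from h import *
im=cv2.imread('side.png'); c=cv2.resize(im[255:355,245:375],None,fx=4,fy=4,interpolation=cv2.INTER_CUBIC)
im=cv2.imread('scene.png'); e=cv2.resize(im[165:265,90:190],None,fx=4,fy=4,interpolation=cv2.INTER_CUBIC)
cv2.imwrite('pics/c.png',cv2.resize(np.hstack([c,e]),(784,341)))
for cam in("scene","side"):
    i=camera_info(cam); grab_frame(cam); D=np.load(cam+'.npy')
    V,U=np.mgrid[:384,:512]
    P=np.stack([(U-i['cx'])/i['fx']*D,-(V-i['cy'])/i['fy']*D,-D,np.ones_like(D)],-1)@i['T'].T; P=P[...,:3]
    def box(P,x0,x1,y0,y1,z0,z1): 
        return P[(P[...,0]>x0)&(P[...,0]<x1)&(P[...,1]>y0)&(P[...,1]<y1)&(P[...,2]>z0)&(P[...,2]<z1)&(D>0)]
    def rect(n,Q): 
        r=cv2.minAreaRect(Q[:,:2].astype(np.float32)*1000); print(cam,n,len(Q),np.round(r[0],1),np.round(r[1],1),round(r[2],1),'z',np.median(Q[:,2]).round(4))
    rect('rack top',box(P,.33,.64,-.38,-.25,.042,.056))
    rect('pinhead',box(P,.37,.44,-.36,-.26,.080,.105))
    rect('block',box(P,.48,.66,-.07,.07,.056,.068))
    rect('board',box(P,.4,.7,-.12,.35,.006,.019))
E
```

```text
scene rack top 1297 [ 468.8 -299.4] [273.7  65.7] 6.5 z 0.0493
scene pinhead 69 [ 413.5 -305.5] [23.6 22.1] 24.4 z 0.0916
scene block 600 [559.2   6.6] [74.3 70.2] 15.7 z 0.061
scene board 4699 [533.9 110.8] [184.9 359.8] 15.5 z 0.0116
side rack top 2060 [ 467.2 -303.4] [271.8  66.8] 6.8 z 0.0492
side pinhead 122 [ 411.5 -309.6] [22.9 23.2] 25.9 z 0.0926
side block 470 [558.5   2.4] [72.2 74.1] 15.7 z 0.0606
side board 3446 [532.2 106.2] [181.7 361.8] 15.5 z 0.0109
```

View pics/c.png

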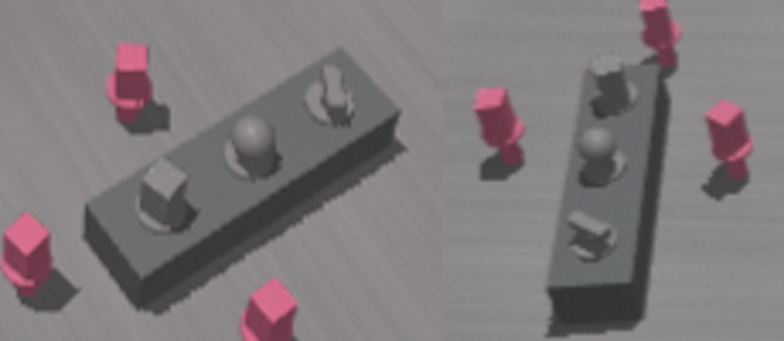

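The crop shows the grey square-headed pin in the rack hole nearest the robot, with the ball in the middle and the bar at the far end. The pink pins stand outside the rack, so the grey one is the target. I'll move over the block and look at the hole from above on the way.

```bash
python3 -m handwheel '[[[0,0,0.04,0,0,0],[0,0,0.04,0,0,0],[0,0,0.03,0,0,-6],[0.019,-0.035,0,0,0,-7],[0.019,-0.035,0,0,0,-7],[0.019,-0.035,0,0,0,-7],[0.019,-0.035,0,0,0,-7],[0.019,-0.035,0,0,0,-7],[0.019,-0.035,0,0,0,-7],[0.019,-0.035,0,0,0,-7],[0.019,-0.035,0,0,0,-7],[0.019,-0.035,0,0,0,-7],[0.019,-0.035,0,0,0,-7],[0.019,-0.035,0,0,0,-7],[0.019,-0.035,0,0,0,-7],[0.019,-0.035,0,0,0,-7],[0.019,-0.035,0,0,0,-7],[0.019,-0.035,0,0,0,-7],[0.019,-0.035,0,0,0,-7],[0,0,0,0,0,0]]]' 0.6
python3 -m handwheel '[[[0,0,0,0,0,0],[0,0,0,0,0,0]]]'
python3 - <<'E'
from h import *
s=state(); i=camera_info("wrist"); im,d=grab_frame("wrist"); cv2.imwrite('pics/d.png',im); cv2.imwrite('w1.png',im);np.save('w1.npy',d)
print(s['tool_pos'],s['tool_rot'],i['T'].round(3))
for t in("mark","base"):
  for x in pinpoint("wrist",t): print(t,x['conf'],x['position'],ray_z(i,*x['position'],.062))
E
```

```text
time: 2.77
tool_pos: [0.4844, 0.0336, 0.3407]
tool_rot: [0.001, 0.925, 0.381, -0.001]
contact_force: [-1.0, 0.9, -1.0]
gripper_width: 0.6
grasp_force: 0.0
time: 2.93
tool_pos: [0.4825, 0.0389, 0.3413]
tool_rot: [-0.0, 0.923, 0.386, -0.0]
contact_force: [-0.2, -0.2, 0.2]
gripper_width: 0.602
grasp_force: 0.0
[0.48248595 0.03893878 0.34130299] [-2.59961770e-04  9.22533309e-01  3.85917380e-01 -3.28091657e-05] [[ 0.711  0.665  0.227  0.542]
 [-0.703  0.673  0.23   0.097]
 [-0.    -0.323  0.946  0.485]
 [ 0.     0.     0.     1.   ]]
mark 0.77 [312.9, 132.0] [5.68350335e-01 3.07960157e-05 6.20000000e-02]
base 0.92 [248.8, 94.4] [0.53696453 0.10757264 0.062     ]
```

View pics/d.png

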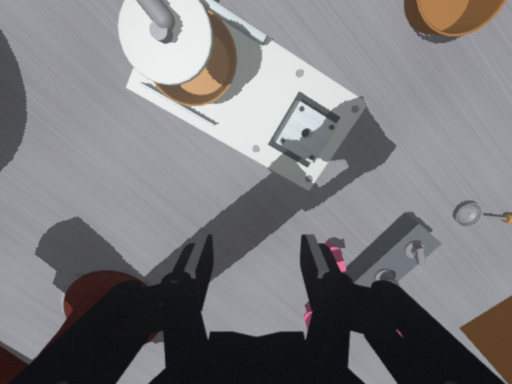

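The wrist view shows the block with its hole, a dark dot at (306,132); bolts surround it. I'll go above the pin.

```bash
python3 -m handwheel '[[[-0.0078,-0.0385,0,0,0,-2],[-0.0078,-0.0385,0,0,0,-2],[-0.0078,-0.0385,-0.008,0,0,-2],[-0.0078,-0.0385,-0.008,0,0,-2],[-0.0078,-0.0385,-0.008,0,0,-2],[-0.0078,-0.0385,-0.012,0,0,-2],[-0.0078,-0.0385,-0.012,0,0,-2],[-0.0078,-0.0385,-0.012,0,0,-3],[-0.0078,-0.0380,-0.012,0,0,-3],[0,0,-0.015,0,0,0],[0,0,0,0,0,0],[0,0,0,0,0,0],[0,0,0,0,0,0]]]'
python3 - <<'E'
from h import *
s=state(); i=camera_info("wrist"); im,d=grab_frame("wrist"); cv2.imwrite('w2.png',im);np.save('w2.npy',d)
print(s['tool_pos'],s['tool_rot'])
for t in("pin_grip","pin","ball_pin","bar_pin"):
  for x in pinpoint("wrist",t): print(t,x['conf'],x['position'],ray_z(i,*x['position'],.076 if t=='pin_grip' else .018))
V,U=np.mgrid[:384,:512]
P=(np.stack([(U-i['cx'])/i['fx']*d,-(V-i['cy'])/i['fy']*d,-d,np.ones_like(d)],-1)@i['T'].T)[...,:3]
m=(np.hypot(P[...,0]-.412,P[...,1]+.307)<.03)&(abs(P[...,2]-.092)<.006)
r=cv2.minAreaRect(P[m][:,:2].astype(np.float32)*1000); print('head',m.sum(),r,np.median(P[m][:,2]))
v,u=np.nonzero(m); print('px',u.mean(),v.mean(),ray_z(i,u.mean(),v.mean(),.094)); u0,v0=int(u.mean()),int(v.mean())
a=cv2.resize(im[max(0,v0-60):v0+60,max(0,u0-60):u0+60],(480,480),interpolation=cv2.INTER_CUBIC)
w=cv2.imread('w1.png'); g=cv2.resize(w[92:172,266:346],(300,300),interpolation=cv2.INTER_CUBIC)
cv2.imwrite('pics/e.png',np.hstack([a,np.vstack([g,np.zeros((180,300,3),np.uint8)])]))
E
```

```text
time: 4.17
tool_pos: [0.4132, -0.306, 0.2553]
tool_rot: [0.0, 0.975, 0.221, 0.0]
contact_force: [0.0, -0.3, -0.3]
gripper_width: 0.598
grasp_force: 0.0
[ 0.41317245 -0.30598912  0.2553249 ] [4.47840945e-04 9.75267143e-01 2.21028558e-01 4.18315985e-04]
pin_grip 0.93 [215.2, 221.8] [ 0.32709206 -0.28929966  0.076     ]
pin_grip 0.75 [191.4, 106.6] [ 0.44873603 -0.20910449  0.076     ]
pin_grip 0.72 [332.4, 184.1] [ 0.43784704 -0.40138903  0.076     ]
pin_grip 0.65 [256.5, 171.0] [ 0.41232623 -0.30855886  0.076     ]
pin 0.92 [322.9, 168.6] [ 0.44297827 -0.400373    0.018     ]
pin 0.86 [202.2, 106.1] [ 0.44826921 -0.2108162   0.018     ]
pin 0.85 [255.1, 158.1] [ 0.4147645  -0.30531302  0.018     ]
pin 0.76 [223.8, 208.0] [ 0.32483621 -0.29545016  0.018     ]
ball_pin 0.8 [275.8, 108.2] [ 0.48835397 -0.30118288  0.018     ]
bar_pin 0.72 [293.0, 47.1] [ 0.56341109 -0.28747273  0.018     ]
head 371 ((413.5332336425781, -307.4874267578125), (22.18132209777832, 21.939571380615234), 22.747596740722656) 0.09459315875582996
px 256.05390835579516 172.84636118598382 [ 0.41440003 -0.30695458  0.094     ]
```

View pics/e.png

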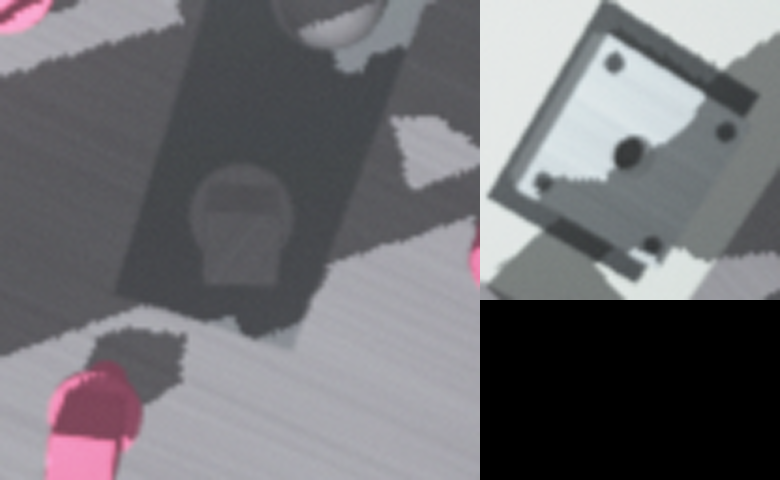

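The crop shows the steel square head on its round flange at (256,173), nearly lined up with the gripper, 22 × 22 mm with its top at 94 mm. The hole in the block is at about (305.5,132.8) of the earlier picture. I'll descend and grip.

```bash
python3 -m handwheel '[[[0.0006,-0.0012,-0.02,0,0,-2.8],[0,0,-0.03,0,0,0],[0,0,-0.03,0,0,0],[0,0,-0.03,0,0,0],[0,0,-0.03,0,0,0],[0,0,-0.02,0,0,0],[0,0,-0.015,0,0,0],[0,0,-0.01,0,0,0],[0,0,-0.01,0,0,0],[0,0,0,0,0,0],[0,0,0,0,0,0],[0,0,0,0,0,0]]]'
python3 -m handwheel '[[[0,0,0,0,0,0],[0,0,0,0,0,0],[0,0,0,0,0,0],[0,0,0,0,0,0],[0,0,0,0,0,0],[0,0,0,0,0,0],[0,0,0,0,0,0],[0,0,0,0,0,0],[0,0,0,0,0,0],[0,0,0,0,0,0]]]' 0
python3 - <<'E'
from h import *
s=state(); print(s['tool_pos'],s['tool_rot'],s['contact_force'],s['ft_torque'])
# hole from w1: rebuild camera pose via fixed hand-eye
from scipy.spatial.transform import Rotation as R
def T(p,q): M=np.eye(4);M[:3,:3]=R.from_quat(q,scalar_first=True).as_matrix();M[:3,3]=p;return M
i=camera_info("wrist"); X=np.linalg.inv(T(s['tool_pos'],s['tool_rot']))@i['T']
i1=dict(i); i1['T']=T([0.48248595,0.03893878,0.34130299],[-2.6e-4,.922533309,.38591738,-3.28e-5])@X
print('hole',ray_z(i1,305.5,132.8,.062))
d=np.load('w1.npy');V,U=np.mgrid[:384,:512]
P=(np.stack([(U-i['cx'])/i['fx']*d,-(V-i['cy'])/i['fy']*d,-d,np.ones_like(d)],-1)@i1['T'].T)[...,:3]
for n,m in(('block',(np.hypot(P[...,0]-.562,P[...,1]-.003)<.06)&(abs(P[...,2]-.062)<.006)),):
  r=cv2.minAreaRect(P[m][:,:2].astype(np.float32)*1000); print(n,r,np.median(P[m][:,2]))
E
```

```text
time: 5.42
tool_pos: [0.4138, -0.309, 0.0606]
tool_rot: [0.001, 0.981, 0.196, 0.001]
contact_force: [-0.0, -0.7, 0.1]
gripper_width: 0.602
grasp_force: 0.0
time: 6.25
tool_pos: [0.4136, -0.3088, 0.0605]
tool_rot: [0.001, 0.981, 0.196, 0.0]
contact_force: [-0.1, 1.5, 7.2]
gripper_width: 0.251
grasp_force: 59.3
[ 0.4135859  -0.30883996  0.06045166] [6.76423409e-04 9.80623661e-01 1.95899317e-01 4.84473973e-04] [-0.14598471  1.4682017   7.16987877] [0.15874448 0.12594517 0.02748012]
hole [0.55977943 0.00771982 0.062     ]
block ((560.7210083007812, 5.9440765380859375), (70.04830932617188, 70.528564453125), 15.58414077758789) 0.06265966483070304
```

```bash
python3 -m handwheel '[[[0,0,0.01,0,0,0],[0,0,0.02,0,0,0],[0,0,0.03,0,0,0],[0,0,0.03,0,0,0],[0,0,0.02,0,0,0],[0,0,0,0,0,0],[0,0,0,0,0,0]]]'
python3 -m handwheel '[[[0.0073,0.0157,0,0,0,0],[0.0146,0.0315,0,0,0,0],[0.0146,0.0315,0,0,0,0],[0.0146,0.0315,0,0,0,0],[0.0146,0.0315,0,0,0,0],[0.0146,0.0315,0,0,0,0],[0.0146,0.0315,0,0,0,0],[0.0146,0.0315,0,0,0,0],[0.0146,0.0315,0,0,0,0],[0.0146,0.0315,0,0,0,0],[0.0071,0.0155,0,0,0,0],[0,0,0,0,0,0],[0,0,0,0,0,0],[0,0,0,0,0,0]]]'
python3 - <<'E'
from h import *
s=state(); i=camera_info("wrist"); im,d=grab_frame("wrist"); cv2.imwrite('w3.png',im);np.save('w3.npy',d)
print(s['tool_pos'],s['tool_rot'],s['contact_force'],s['ft_torque'])
im2,_=grab_frame("side"); im1,_=grab_frame("scene")
for c in("wrist","side","scene"):
  for t in("mark","pin","pin_grip"):
    for x in pinpoint(c,t)[:2]: print(c,t,round(x['conf'],2),x['position'])
a=cv2.resize(im[90:290,130:390],(520,400),interpolation=cv2.INTER_CUBIC)
b=cv2.resize(im2[130:250,225:345],(270,270),interpolation=cv2.INTER_CUBIC);c=cv2.resize(im1[150:270,186:306],(270,270),interpolation=cv2.INTER_CUBIC)
cv2.imwrite('pics/f.png',np.hstack([np.vstack([a,np.zeros((140,520,3),np.uint8)]),np.vstack([b,c])]))
p=s['tool_pos']; print([proj(camera_info(k),[.560,.006,.062]).round(1) for k in("wrist","side","scene")])
E
```

```text
time: 6.83
tool_pos: [0.4133, -0.3086, 0.1703]
tool_rot: [0.001, 0.981, 0.196, 0.001]
contact_force: [0.5, -0.4, -2.6]
gripper_width: 0.247
grasp_force: 58.8
time: 8.0
tool_pos: [0.5575, 0.006, 0.1673]
tool_rot: [-0.0, 0.981, 0.196, -0.002]
contact_force: [0.2, -0.3, -2.6]
gripper_width: 0.251
grasp_force: 59.0
[0.55748294 0.00599917 0.1673032 ] [-2.92532303e-04  9.80637803e-01  1.95822366e-01 -1.73598336e-03] [ 0.24859067 -0.27767377 -2.5586272 ] [ 0.00499533  0.01958074 -0.00182427]
wrist mark 0.86 [264.1, 183.2]
wrist pin 0.83 [256.6, 213.2]
wrist pin 0.59 [372.1, 376.8]
wrist pin_grip 0.7 [257.2, 259.2]
side mark 0.86 [283.4, 202.5]
side pin 0.68 [280.6, 289.8]
side pin 0.58 [285.4, 185.8]
side pin_grip 0.83 [252.8, 328.6]
side pin_grip 0.77 [323.5, 346.4]
scene mark 0.9 [246.8, 236.7]
scene pin 0.78 [176.1, 213.2]
scene pin 0.73 [109.4, 207.5]
scene pin_grip 0.75 [150.5, 167.3]
scene pin_grip 0.64 [173.2, 203.2]
[array([255.6, 187.2]), array([280.8, 201.9]), array([245.7, 235.8])]
```

View pics/f.png

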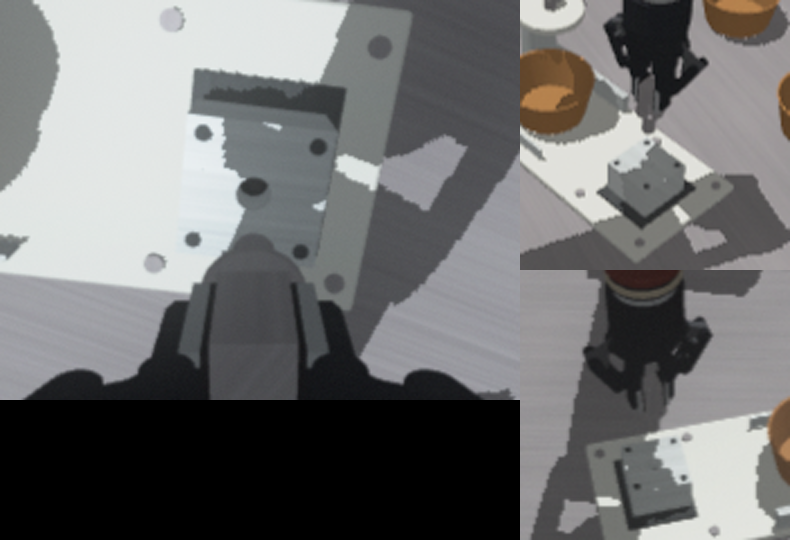

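The wrist view shows the hole at about (256.5,186.5), within a pixel of the projection of my estimate (0.560, 0.006). The pin hangs straight in the grip. Next I'll come down close and then feel slowly.

```bash
python3 -c "
from h import *
print(ray_z(camera_info('wrist'),256.5,186.5,.062))"
python3 -m handwheel '[[[0.0018,0,-0.02,0,0,0],[0,0,-0.02,0,0,0],[0,0,-0.012,0,0,0],[0,0,-0.006,0,0,0],[0,0,0,0,0,0],[0,0,0,0,0,0],[0,0,0,0,0,0]]]'
python3 -m handwheel '[[[0,0,-0.001,0,0,0],[0,0,-0.001,0,0,0],[0,0,-0.001,0,0,0],[0,0,-0.001,0,0,0],[0,0,0,0,0,0]]]'
```

```text
[0.56097289 0.00540455 0.062     ]
time: 9.18
tool_pos: [0.5615, 0.0063, 0.1126]
tool_rot: [0.0, 0.981, 0.196, 0.001]
contact_force: [-0.0, 0.6, -1.8]
gripper_width: 0.254
grasp_force: 59.0
time: 9.6
tool_pos: [0.5605, 0.0064, 0.1071]
tool_rot: [-0.0, 0.981, 0.196, -0.0]
contact_force: [-1.3, 0.6, -1.8]
gripper_width: 0.252
grasp_force: 59.0
```

```bash
python3 -m handwheel '[[[0,0,-0.001,0,0,0],[0,0,-0.001,0,0,0],[0,0,-0.001,0,0,0],[0,0,0,0,0,0]]]'; python3 -m handwheel '[[[0,0,-0.001,0,0,0],[0,0,0,0,0,0],[0,0,0,0,0,0]]]'
```

```text
time: 9.93
tool_pos: [0.5606, 0.0064, 0.1044]
tool_rot: [-0.0, 0.981, 0.196, -0.0]
contact_force: [-0.8, 0.2, -1.0]
gripper_width: 0.244
grasp_force: 59.2
time: 10.18
tool_pos: [0.5608, 0.0064, 0.1041]
tool_rot: [0.0, 0.981, 0.196, 0.0]
contact_force: [-1.6, -0.2, 4.7]
gripper_width: 0.251
grasp_force: 59.8
```

```bash
python3 -c "
from plant import *
s=state();print(s['tool_pos'],s['contact_force'],s['ft_torque'])"; python3 -m handwheel '[[[0,-0.001,0,0,0,0],[0,0,0,0,0,0]]]';  python3 -c "
from plant import *
s=state();print(s['tool_pos'],s['contact_force'],s['ft_torque'])"
```

```text
[0.56083801 0.00641823 0.10409787] [-1.59970343 -0.17050417  4.72396818] [ 0.10325901  0.44166657 -0.03308584]
time: 10.35
tool_pos: [0.561, 0.0058, 0.1042]
tool_rot: [-0.0, 0.981, 0.196, 0.001]
contact_force: [-2.8, 1.1, 5.3]
gripper_width: 0.25
grasp_force: 59.9
[0.56102638 0.00578718 0.10416233] [-2.75103158  1.11115922  5.27280906] [ 0.3428419   0.48496338 -0.03390358]
```

```bash
cat > st.sh <<'E'
python3 -c "
from plant import *
s=state();print(s['tool_pos'].round(5),s['contact_force'].round(1),s['ft_torque'].round(2))"
E
python3 -m handwheel '[[[-0.0004,0.0002,-0.0002,0,0,0],[-0.0004,0.0002,0,0,0,0],[-0.0003,0.0002,0,0,0,0],[0,0,0,0,0,0]]]'; sh st.sh;  python3 -m handwheel '[[[-0.0004,0.0004,0,0,0,0],[-0.0004,0.0004,0,0,0,0],[0,0,0,0,0,0]]]'; sh st.sh
```

```text
time: 10.68
tool_pos: [0.5607, 0.0059, 0.1042]
tool_rot: [0.0, 0.981, 0.196, 0.002]
contact_force: [0.9, 0.0, 5.6]
gripper_width: 0.246
grasp_force: 59.7
[0.56067 0.00591 0.10415] [0.9 0.  5.6] [ 0.05 -0.2  -0.03]
time: 10.93
tool_pos: [0.5586, 0.0068, 0.103]
tool_rot: [-0.0, 0.981, 0.196, -0.0]
contact_force: [0.3, 1.2, -0.4]
gripper_width: 0.249
grasp_force: 58.9
[0.5586  0.00676 0.10296] [ 0.3  1.2 -0.4] [ 0.03 -0.08  0.03]
```

The foot dropped in and the vertical force vanished. I'll continue down gently.

```bash
python3 -m handwheel '[[[0,0,-0.001,0,0,0],[0,0,-0.001,0,0,0],[0,0,0,0,0,0]]]'; sh st.sh
```

```text
time: 11.18
tool_pos: [0.5584, 0.0068, 0.1001]
tool_rot: [-0.0, 0.981, 0.196, -0.0]
contact_force: [3.9, -0.3, -2.5]
gripper_width: 0.25
grasp_force: 58.8
[0.55841 0.00685 0.10006] [ 3.9 -0.3 -2.5] [-0.15 -0.81  0.02]
```

```bash
python3 -m handwheel '[[[0.0004,0,0,0,0,0],[0,0,-0.002,0,0,0],[0,0,-0.002,0,0,0],[0,0,-0.002,0,0,0],[0,0,0,0,0,0],[0,0,0,0,0,0]]]'; sh st.sh
```

```text
time: 11.68
tool_pos: [0.5586, 0.0069, 0.0945]
tool_rot: [-0.0, 0.981, 0.196, -0.001]
contact_force: [0.8, -0.0, -1.9]
gripper_width: 0.249
grasp_force: 59.0
[0.55862 0.00688 0.09448] [ 0.8 -0.  -1.9] [-0.12 -0.31  0.02]
```

```bash
python3 -m handwheel '[[[0,0,-0.002,0,0,0],[0,0,-0.002,0,0,0],[0,0,-0.002,0,0,0],[0,0,-0.002,0,0,0],[0,0,0,0,0,0]]]'; sh st.sh;  python3 -m handwheel '[[[0,0,-0.001,0,0,0],[0,0,-0.001,0,0,0],[0,0,-0.001,0,0,0],[0,0,-0.001,0,0,0],[0,0,0,0,0,0]]]'; sh st.sh
```

```text
time: 12.1
tool_pos: [0.5587, 0.0069, 0.0865]
tool_rot: [-0.0, 0.981, 0.196, -0.0]
contact_force: [1.1, 0.6, -2.3]
gripper_width: 0.252
grasp_force: 59.0
[0.55874 0.00686 0.08646] [ 1.1  0.6 -2.3] [-0.07 -0.07  0.01]
time: 12.52
tool_pos: [0.5591, 0.0068, 0.084]
tool_rot: [-0.0, 0.981, 0.196, -0.0]
contact_force: [-3.6, 0.6, 4.9]
gripper_width: 0.247
grasp_force: 59.9
[0.55909 0.00685 0.08405] [-3.6  0.6  4.9] [0.06 0.67 0.03]
```

```bash
python3 -m handwheel '[[[-0.0003,0,-0.001,0,0,0],[0,0,-0.001,0,0,0],[0,0,-0.001,0,0,0],[0,0,-0.001,0,0,0]]]'; sh st.sh;  python3 -m handwheel '[[[0,0,-0.001,0,0,0],[0,0,-0.001,0,0,0],[0,0,-0.001,0,0,0],[0,0,-0.001,0,0,0]]]'; sh st.sh
```

```text
time: 12.85
tool_pos: [0.5591, 0.0069, 0.0805]
tool_rot: [-0.0, 0.981, 0.196, 0.0]
contact_force: [-3.6, 1.0, 6.8]
gripper_width: 0.252
grasp_force: 60.1
[0.55908 0.00689 0.08053] [-3.6  1.   6.8] [0.08 0.77 0.01]
time: 13.18
tool_pos: [0.5591, 0.0069, 0.0765]
tool_rot: [-0.0, 0.981, 0.196, 0.0]
contact_force: [-4.1, -0.4, 6.1]
gripper_width: 0.251
grasp_force: 60.1
[0.5591  0.00687 0.07652] [-4.1 -0.4  6.1] [0.13 0.79 0.  ]
```

```bash
python3 -m handwheel '[[[-0.0003,0,-0.001,0,0,0],[0,0,-0.001,0,0,0],[0,0,-0.001,0,0,0]]]'; sh st.sh;  python3 -m handwheel '[[[0,0,-0.0007,0,0,0],[0,0,-0.0007,0,0,0],[0,0,0,0,0,0]]]'; sh st.sh
```

```text
time: 13.43
tool_pos: [0.559, 0.0069, 0.0736]
tool_rot: [0.0, 0.981, 0.196, 0.0]
contact_force: [-3.0, 0.6, 6.4]
gripper_width: 0.249
grasp_force: 60.1
[0.55904 0.00686 0.07365] [-3.   0.6  6.4] [ 0.13  0.64 -0.01]
time: 13.68
tool_pos: [0.559, 0.0068, 0.0724]
tool_rot: [0.0, 0.981, 0.196, 0.0]
contact_force: [-3.2, 0.4, 7.4]
gripper_width: 0.253
grasp_force: 60.4
[0.55903 0.00685 0.07243] [-3.2  0.4  7.4] [0.09 0.74 0.02]
```

```bash
python3 -m handwheel '[[[0,0,-0.0007,0,0,0],[0,0,-0.0005,0,0,0],[0,0,0,0,0,0]]]'; sh st.sh;  python3 -m handwheel '[[[0,0,-0.0005,0,0,0],[0,0,0,0,0,0]]]'; sh st.sh
```

```text
time: 13.93
tool_pos: [0.5591, 0.0069, 0.0724]
tool_rot: [-0.0, 0.981, 0.196, 0.0]
contact_force: [-7.4, 0.3, 14.5]
gripper_width: 0.252
grasp_force: 61.2
[0.5591  0.00687 0.07238] [-7.4  0.3 14.5] [0.19 1.35 0.03]
time: 14.1
tool_pos: [0.5591, 0.0069, 0.0724]
tool_rot: [-0.0, 0.981, 0.196, -0.0]
contact_force: [-9.0, 1.1, 16.5]
gripper_width: 0.248
grasp_force: 61.6
[0.55912 0.00685 0.07237] [-9.   1.1 16.5] [ 0.14  1.55 -0.03]
```

The flange is seated: z stops at 0.0724 while the force rises. I'll ease off, release and withdraw.

```bash
python3 -m handwheel '[[[-0.0003,0,0.001,0,0,0],[0,0,0,0,0,0]]]'; python3 -m handwheel '[[[0,0,0,0,0,0],[0,0,0,0,0,0],[0,0,0,0,0,0],[0,0,0,0,0,0],[0,0,0,0,0,0],[0,0,0,0,0,0]]]' 0.6;  python3 -m handwheel '[[[0,0,0.005,0,0,0],[0,0,0.01,0,0,0],[0,0,0.02,0,0,0],[0,0,0.03,0,0,0],[0,0,0.03,0,0,0],[0,0,0.03,0,0,0],[0,0,0.02,0,0,0],[0,0,0,0,0,0],[0,0,0,0,0,0],[0,0,0,0,0,0]]]'
python3 - <<'E'
from h import *
i=camera_info("wrist"); im,d=grab_frame("wrist"); im2,_=grab_frame("side")
V,U=np.mgrid[:384,:512]
P=(np.stack([(U-i['cx'])/i['fx']*d,-(V-i['cy'])/i['fy']*d,-d,np.ones_like(d)],-1)@i['T'].T)[...,:3]
r=np.hypot(P[...,0]-.56,P[...,1]-.006)
for a,b in((.1,.112),(.055,.0645),(.0645,.072)):
  m=(r<.045)&(P[...,2]>a)&(P[...,2]<b); print(a,m.sum(),np.median(P[m],0) if m.any() else '')
print(state()['contact_force'])
cv2.imwrite('pics/g.png',np.hstack([cv2.resize(im[90:290,150:350],(400,400)),cv2.resize(im2[140:240,235:335],(400,400))]))
E
```

```text
time: 14.27
tool_pos: [0.5591, 0.0069, 0.0724]
tool_rot: [0.0, 0.981, 0.196, 0.001]
contact_force: [-2.0, 1.6, 9.8]
gripper_width: 0.248
grasp_force: 60.6
time: 14.77
tool_pos: [0.5581, 0.0068, 0.0697]
tool_rot: [-0.0, 0.981, 0.196, -0.0]
contact_force: [-0.2, 0.0, 0.4]
gripper_width: 0.593
grasp_force: 0.0
time: 15.6
tool_pos: [0.5577, 0.0069, 0.2143]
tool_rot: [-0.0, 0.981, 0.196, -0.0]
contact_force: [-0.1, 0.4, -1.0]
gripper_width: 0.599
grasp_force: 0.0
0.1 520 [0.56134828 0.00597409 0.10656099]
0.055 2786 [0.56780585 0.00962976 0.06269048]
0.0645 254 [0.56916434 0.01100321 0.0666679 ]
[ 0.3639533  -0.19261943 -0.21196036]
```

View pics/g.png

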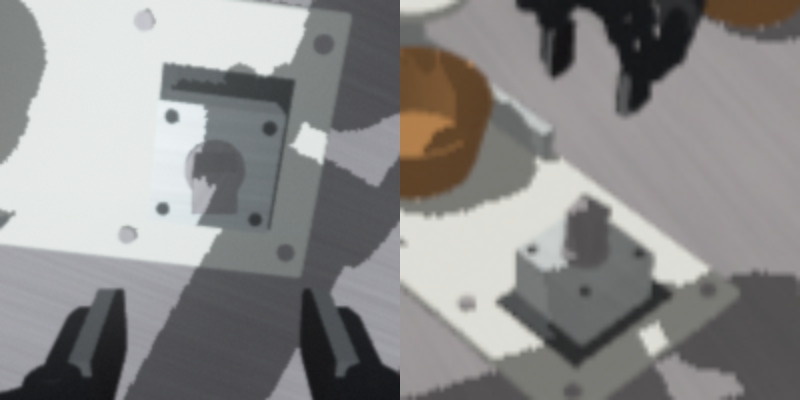

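The pin stands upright with its flange flat on the block. Relative to the block top at 62.7 mm, the flange top is 4.0 mm higher and the head top 43.9 mm higher, against 4 and 44 expected. The gripper is clear, so I'm handing in.

```bash
python3 -c "
from plant import *
print(job_done())"
```

```text
the job is handed in; nothing more can be done
None
```

The square-headed stop pin is pressed home in the jig block with its flange flat on the top face, released and clear of the gripper; the highest wrist-force reading was about 19 N, and I handed the job in at about 16 s (no verdict was shown).

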